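# Raise the barrier and feed the slide carton

## Task

Push the lowered counterweighted barrier arm up past its balance point so that it stays raised by itself, then push the slide carton along its lane, past the barrier, until it is up against the end stop. Do it all by pushing, with nothing lifted off the lane, and leave the jar, the timer and the tape roll where they are.

Things in the scene. Friction and masses are not known exactly. Their poses are not given: they have to be found in the camera images.
- station: Fixed feed station: aluminium base plate 6 mm thick with a lane. Origin on the worktop under the point where the barrier crosses the lane; z up, +y along the lane in the feeding direction, +x across it to the pivot side, away from the robot. Lane between two rails, inner faces at x = -18 and +18 mm, 6 mm wide, tops at z = 14 mm, from y = -150 to +130 mm. Bare worktop at x below -30 mm.
- stop_face (a point): Foot of the end stop's face, in the middle of the lane on the base plate (x 0, y 111, z 6 mm in the station's frame). The stop is a grey block across the lane, 48 mm wide, 10 mm thick, top at z = 32 mm.
- barrier (a joint): Turn of the barrier arm, rad. 0: lowered, level across the lane; grows as the free end on the robot's side rises; 1.85: fully raised on its stop, leaning back from the lane. It balances at about 0.92 rad: below, it falls back; above, it goes on by itself to 1.85 and stays. About 1 N upward at the free end moves it; damped, it falls in about a second.
- pivot (a point): Centre of the barrier's pivot, fixed at x = 92, y = 0, z = 78 mm in the station's frame; its axis is the station's y axis. Two grey cheeks hold it, at x = 75 to 109 mm, y = -33 to -27 and +27 to +33 mm, up to z = 95 mm.
- barrier_end (a point): Underside of the barrier arm's free end, 175 mm from the pivot along the arm and 7 mm below its middle line (x = -83, y = 0, z = 71 mm in the station's frame while lowered); moves with the arm. The arm is a straight steel bar 12 x 12 mm with a 14 mm rubber end; beneath it is clear from the free end to 60 mm inward, so it can be pushed up there.
- stop_plate (a point): Middle of the lower edge of the stop plate that hangs from the barrier arm over the lane and blocks the carton: 32 mm wide across the lane, 5 mm thick; this edge is 92 mm from the pivot along the arm and at z = 18 mm while lowered; moves with the arm.
- weight (a point): Centre of the barrier's counterweight, a steel roller 36 mm across and 40 mm long, 45 mm from the pivot, behind and above it while lowered, between the cheeks; moves with the arm.
- carton: Small card box of slides, 31 x 81 x 28 mm (its x, y, z), about 140 g, loose in the lane on the base plate, its long side along the lane. Origin at the centre of its underside. Starts on the -y side of the barrier; up against the end stop its origin is at y = +70 mm in the station's frame.
- jar: Bystander: small white screw-cap jar, 31 mm across, 40 mm high, origin at the centre of its underside.
- lab_timer: Bystander: small white digital timer lying on its back, 56 x 64 x 19 mm, origin at the centre of its underside.
- tape: Bystander: roll of paper tape lying flat, 62 mm across, 19 mm high, origin at the centre of its underside.
There are look-alikes about, which are no part of the job. There is more than one size of the carton; the job needs the smaller.

How it is judged:
By the outcome, as a careful person would: the job done as asked, in the order asked, and still so for the second after the job is handed in, with the robot touching nothing.
It also fails if it takes over 58 s, if anything falls off the work surface, if the arm or the gripper's body presses on something with over 40 N, if the wrist force passes 120 N, or if a joint passes its speed limit or range.

## Robot

A 7-joint arm with a two-finger parallel gripper is mounted at the origin on a cart in front of the work surface, level with it; the furniture and walls round the work are solid. World frame = base frame: x ahead of the robot, y to its left, z up, the work surface at z = 0. Lengths are in mm, angles in rad, forces in N, time in s.
With the tool pointing down it reaches from about 400 to 850 mm from the base axis. Payload 4.5 kg.
Tool frame: the origin (TCP) lies midway between the tips of the shut fingers; the grasp point (between the pads) lies 19 mm behind it; z points along the fingers, y is the direction in which the jaws open and shut (so a half turn about z gives the same grasp; the last joint's range is limited). The gripper opens to 88 mm and grips with 3 to 60 N. Pads are 18 mm wide; open, the fingers measure 123 mm over their backs; the gripper's body (75 mm by 187 mm) begins 45 mm behind the grasp point.
Start: joints at [-1.23, 0.689, -0.195, 1.565, 0.157, 0.902, -0.215], TCP at [188.736, 595.846, 238.743] pointing down, gripper open.
Joint ranges: [-3.01, 3.01], [-0.46, 2.08], [-1.47, 1.51], [0.13, 2.56], [-1, 4.14], [0.04, 2.09], [-2.66, 2.66]. Speed limits (rad/s): [2.57, 2.57, 3.14, 3.14, 3.14, 3.14, 3.14].

## Interface

Orientations are given as a unit quaternion [x, y, z, w].
In Python, from cell import * gives the robot as it stands. The module is installed in compiled form; this text tells all that it offers.
- The arm moves only by the tool step_arm, never from a script. Its argument "deltas" is a list of rows, each an object of numbers: "x", "y", "z": the shift along the tool's x, y, z in mm; "wx", "wy", "wz": the turn, a rotation vector about the tool's x, y, z in rad; "grip": the opening in per cent of the stroke, from 0 (shut) to 100 (fully open). In form: [{"x": .., "y": .., "z": .., "wx": .., "wy": .., "wz": .., "grip": ..}, ...]. A call has 1 to 10 rows; each row is the pose to reach, as a shift and turn from the pose commanded when the call began, along the tool's axes at that moment; what a row does not reach only later rows make up. A row lasts 1/8 s, in which the tool goes at most 62.5 mm and 10.7 degrees, less where a joint would pass 70% of its speed; a pose out of reach is approached as far as the arm can. A call with a gripper value outside its range is refused whole. The fingers move at their own pace and stop on an object; the grip force is fixed at half the most. Time passes only in rows, so rows that repeat a pose let the fingers close. It gives the time, the measured TCP pose, the force and the opening at its end, in the units of the state.
- state(): the state, without advancing time (a new reading comes with each control period).
- read_camera(name): name is "scene" or "top" or "wrist"; returns the picture (400x640x3 uint8, blue, green, red); there is no depth.
- camera_info(name): a dict with "fx", "fy", "cx", "cy" (pixels), "R" (3x3) and "t" (3): a world point X has camera coordinates R X + t; the wrist camera has in their place "mount" (4x4, takes a point from camera to tool coordinates, whose origin is the TCP and whose axes are the flange's). Camera axes: x right, y down, z forward; pixel columns grow to the right and rows downward; lengths in mm; the calibration is good to about 2 mm. A picture is of the moment at which its call begins: read the wrist's pose just before it. camera_info takes no time and is no camera call.
- close_job(): hands the job in, once; it reports no verdict.
The state is a dict: "t": time; "q": joint angles; "qd": joint speeds; "joint_torque": joint torques, N m; "position": TCP position; "ee_rot": TCP orientation; "contact_force": force on the tool from outside, world axes, zero at the start; "moment": the same for the moment, N m; "finger_gap": opening from 0.0 (shut) to 1.0 (fully open).
Only numpy, scipy, OpenCV 4.12 (cv2) and the standard library are available. Lean on these libraries where they do the work, as an engineer would, in place of code of your own. Each camera call takes 0.05 s, during which the arm holds its last target. There are 200 camera calls.

## Working session

There is one attempt and no reset: what is moved stays moved. The work goes in short steps, Python scripts to look and compute and a tool call to move; the robot and the scene stay as the last step left them, time stands still between calls to the robot, and variables do not carry over. Pictures are saved under pics/ and viewed, about 8 in all and at most 12, crops included, and the job is handed in when it is done.

Besides the shell and the picture viewer there is one more tool, called after "Call:" by a JSON object that holds its "name" and its "arguments", one argument or row to a line. step_arm: Moves the arm, as the interface text tells. Its arguments: {"type":"object","properties":{"deltas":{"type":"array"}},"required":["deltas"]}

```bash
mkdir -p pics; python3 - <<'E'
from cell import *
import cv2,json
s=state();print(s)
for n in("scene","top"):
    cv2.imwrite(f"pics/{n}0.png",read_camera(n))
for n in("scene","top","wrist"):print(n,camera_info(n))
E
```

```text
{'t': 0.0, 'q': array([-1.23017812,  0.68998503, -0.19455205,  1.56632409,  0.15728425,
        0.90249358, -0.21512609]), 'qd': array([ 0.00235252, -0.00052745, -0.00044381,  0.00079164, -0.00038077,
       -0.00081373, -0.00103893]), 'joint_torque': array([ 4.90088787e-04, -5.27565622e+01, -1.26695998e+00, -1.53433228e+01,
       -5.27062488e-02,  6.53696770e-03,  1.76340864e-04]), 'position': array([188.60147385, 595.21024018, 237.91565192]), 'ee_rot': array([ 1.52770721e-01,  9.88261241e-01, -9.04361859e-04, -9.21391803e-05]), 'contact_force': array([ 0.2406164 , -0.29728086,  0.06311378]), 'moment': array([0.01693725, 0.03113246, 0.03085624]), 'finger_gap': 1.003204341015893}
scene {'fx': 386.032631576027, 'fy': 386.032631576027, 'cx': 329.2545017632434, 'cy': 201.5918701850242, 'R': array([[-0.55232601, -0.83361544, -0.00461382],
       [-0.40164556,  0.27095878, -0.87479265],
       [ 0.73049081, -0.48131761, -0.48447552]]), 't': array([322.48703362, 284.2402484 , 526.48435732])}
top {'fx': 447.3444241505692, 'fy': 447.3444241505692, 'cx': 321.08696382765925, 'cy': 204.4803962310566, 'R': array([[-0.00983507, -0.99979743,  0.01756032],
       [-0.99546017,  0.0081268 , -0.09483148],
       [ 0.09466956, -0.01841327, -0.99533845]]), 't': array([  34.24705673,  562.00034997, 1295.21005168])}
wrist {'fx': 307.35961185495984, 'fy': 307.35961185495984, 'cx': 316.78188837583104, 'cy': 201.37929247575352, 'mount': array([[-6.49443942e-04, -9.48088810e-01, -3.18005012e-01,
         8.26440918e+01],
       [ 9.99999759e-01, -5.38083483e-04, -4.38020949e-04,
        -1.79059835e-01],
       [ 2.44169515e-04, -3.18005220e-01,  9.48088931e-01,
        -1.46501532e+02],
       [ 0.00000000e+00,  0.00000000e+00,  0.00000000e+00,
         1.00000000e+00]])}
```

View pics/scene0.png

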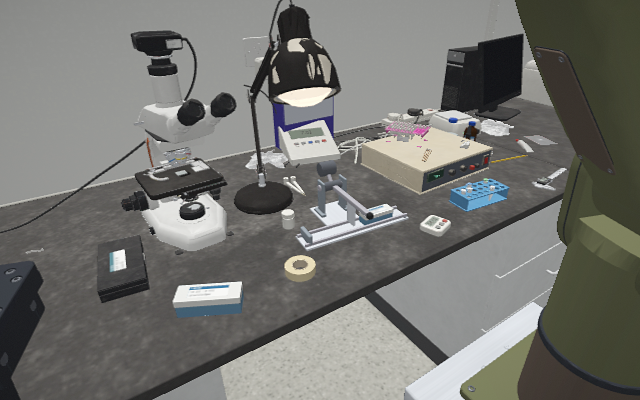

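View pics/top0.png

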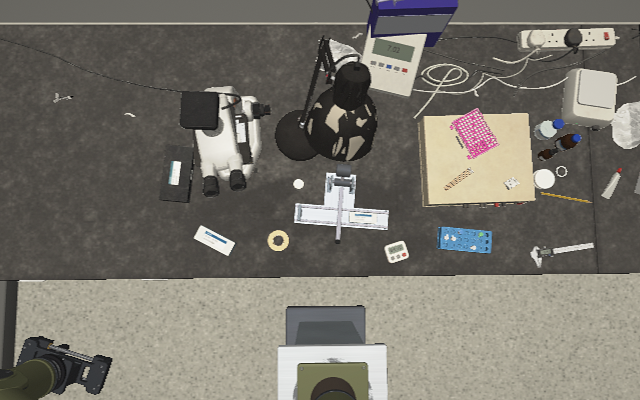

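The scene view shows the lane with its barrier lowered near (350,220). In the top view:
- **Station:** around (340,215), with the barrier's free end at (338,240) and the pivot at about (340,175).
- **Bystanders:** jar at (298,184), tape at (278,240), timer at (397,252).
- **Carton candidates:** the small slide box in the lane at (362,217), the larger white/blue box at (215,240), and the black case at (175,172). The one in the lane on the -y side (image right) fits.

I'll confirm it in an enlarged crop.

```bash
python3 - <<'E'
import cv2
a=cv2.imread("pics/top0.png")[150:260,270:420]
cv2.imwrite("pics/c1.png",cv2.resize(a,None,fx=5,fy=5,interpolation=cv2.INTER_CUBIC))
E
```

```text
(no output)
```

View pics/c1.png

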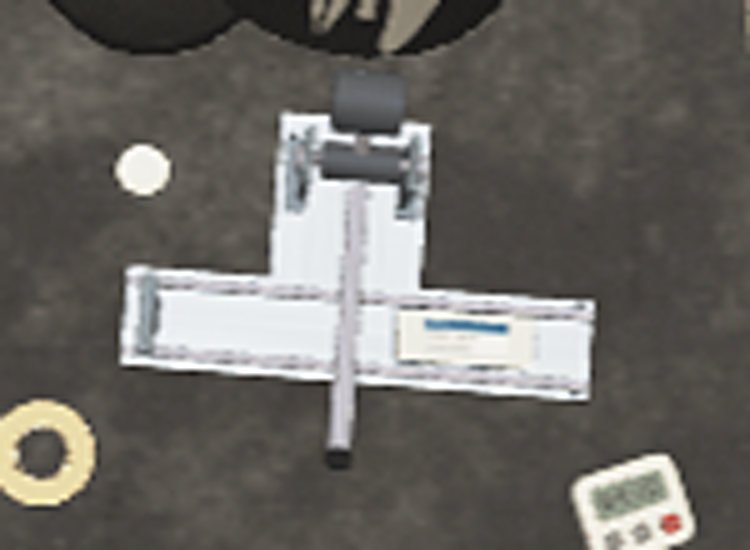

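```bash
cat > h.py <<'E'
import numpy as np
from cell import *
def ray(n,u,v,z):
    c=camera_info(n);R=c["R"];t=c["t"]
    d=R.T@np.array([(u-c["cx"])/c["fx"],(v-c["cy"])/c["fy"],1]);o=-R.T@t
    return o+d*(z-o[2])/d[2]
E
python3 - <<'E'
from h import *
def P(u,v,z): return ray("top",270+(u+.5)/5-.5,150+(v+.5)/5-.5,z)
L=[P(*p,6)[:2] for p in[(120,365),(127,267),(596,300),(590,400)]]
print("corners",np.round(L))
l=(L[0]+L[1])/2;r=(L[2]+L[3])/2
ey=(l-r)/np.linalg.norm(l-r);ex=np.array([ey[1],-ey[0]])
o=(l+r)/2+ey*10
print("len",np.linalg.norm(l-r),"origin",o,"ey",ey,"yaw",np.arctan2(-ey[0],ey[1]))
S=lambda p:np.round([(p[:2]-o)@ex,(p[:2]-o)@ey],1)
for n,p in dict(end=(338,463,80),endtop=(340,447,84),c1=(400,312,34),c2=(537,322,34),c3=(533,365,34),c4=(397,360,34),jar=(143,170,40),tape=(43,453,19),t1=(572,485,19),t2=(682,455,19),t3=(694,525,10),stop=(148,348,32),stop2=(150,275,32),piv=(363,160,90)).items():
    q=P(*p);print(n,np.round(q),S(q))
E
```

```text
corners [[ 511.  111.]
 [ 569.  107.]
 [ 547. -175.]
 [ 487. -169.]]
len 282.135253943323 origin [529.33488101 -21.43804183] ey [0.08092625 0.99672009] yaw -0.08101484286924117
end [450. -14.  80.] [-79.4   0.9]
endtop [459. -15.  84.] [-70.5   0.6]
c1 [539. -54.  34.] [ 12.  -31.9]
c2 [ 532. -135.   34.] [  12.  -112.6]
c3 [ 507. -132.   34.] [ -13.5 -111.8]
c4 [511. -52.  34.] [-16.3 -32. ]
jar [623.  96.  40.] [ 83.9 124.6]
tape [458. 156.  19.] [-85.1 171.5]
t1 [ 437. -155.   19.] [ -81.6 -141.1]
t2 [ 454. -221.   19.] [ -59.3 -205.1]
t3 [ 412. -229.   10.] [ -99.9 -216.3]
stop [519.  94.  32.] [-19.7 114.1]
stop2 [562.  92.  32.] [ 23.3 116.2]
piv [621. -30.  90.] [91.8 -1.1]
```

The measured station frame agrees with the given geometry: pivot at (92,-1), barrier end near -80, and carton spanning y = -32 to -112. The box in the lane is 81 mm long, so it is the smaller one.

Plan: approach from the -y side with the shut fingers tilted to point toward +y. I'll pass them under the free end and lift along its arc. First move: hover there.

```bash
cat >> h.py <<'E'
from scipy.spatial.transform import Rotation as Ro
O=np.array([529.3,-21.4]);EY=np.array([.0809,.9967]);EX=np.array([EY[1],-EY[0]])
def W(x,y,z): return np.r_[O+x*EX+y*EY,z]
def S(p): return np.round(np.r_[(p[:2]-O)@EX,(p[:2]-O)@EY,p[2]],1)
def rot(xaxis,tilt):  # tool-down, tool x along xaxis (xy), then tilt tool z toward tool x
    x=np.r_[xaxis,0];z=np.array([0,0,-1.]);y=np.cross(z,x)
    return Ro.from_matrix(np.c_[x,y,z])*Ro.from_euler('y',tilt)
def delta(p,R,s=None):
    s=s or state();C=Ro.from_quat(s["ee_rot"])
    return np.round(C.inv().apply(p-s["position"]),1),np.round((C.inv()*R).as_rotvec(),3)
E
python3 - <<'E'
from h import *
print("yawed down",delta(W(-75,-80,200),rot(EY,0)))
print("yawed tilt",delta(W(-75,-80,100),rot(EY,np.radians(50))))
E
```

```text
yawed down (array([-455.8, -579.8,   38.9]), array([-1.000e-03,  1.000e-03,  1.345e+00]))
yawed tilt (array([-455.8, -579.6,  138.9]), array([-0.586,  0.735,  1.253]))
```

Call:
{"name": "step_arm", "arguments": {
  "deltas": [
    {"x":-456,"y":-580,"z":39,"wz":1.345,"grip":0},
    {"x":-456,"y":-580,"z":39,"wz":1.345,"grip":0},
    {"x":-456,"y":-580,"z":39,"wz":1.345,"grip":0},
    {"x":-456,"y":-580,"z":39,"wz":1.345,"grip":0},
    {"x":-456,"y":-580,"z":39,"wz":1.345,"grip":0},
    {"x":-456,"y":-580,"z":39,"wz":1.345,"grip":0},
    {"x":-456,"y":-580,"z":39,"wz":1.345,"grip":0},
    {"x":-456,"y":-580,"z":39,"wz":1.345,"grip":0},
    {"x":-456,"y":-580,"z":39,"wz":1.345,"grip":0},
    {"x":-456,"y":-580,"z":39,"wz":1.345,"grip":0}
  ]
}}

```text
invalid input
```

```bash
python3 - <<'E'
from h import *
s=state();print(s["t"],S(s["position"]),s["q"].round(2),s["finger_gap"],s["contact_force"].round(1))
print("yawed tilt",delta(W(-75,-80,100),rot(EY,np.radians(50))))
E
```

```text
0.1 [-389.5  587.1  238. ] [-1.23  0.69 -0.19  1.57  0.16  0.9  -0.22] 0.9969191474840506 [-0.4  0.7  0.3]
yawed tilt (array([-455.8, -579.6,  138.9]), array([-0.586,  0.735,  1.253]))
```

Call:
{"name": "step_arm", "arguments": {
  "deltas": [
    {"x":-40,"y":-45,"z":0,"wx":0,"wy":0,"wz":0.15,"grip":0}
  ]
}}

```text
t: 0.22
position: [210.3, 543.9, 238.0]
ee_rot: [0.225, 0.974, 0.002, -0.002]
contact_force: [0.3, -0.7, 0.2]
finger_gap: 0.912
```

All keys are required. Remaining shift from here: about x -416, y -535, z 39, wz 1.195, in the axes of the call's start pose, so I recompute.

```bash
python3 - <<'E'
from h import *
s=state();print(s["t"],S(s["position"]),s["q"].round(2))
print("yawed down",delta(W(-75,-80,200),rot(EY,0)))
E
```

```text
0.225 [-363.7  537.7  238. ] [-1.18  0.63 -0.16  1.7   0.13  0.82 -0.29]
yawed down (array([-494.2, -470. ,   34.9]), array([-0.   , -0.005,  1.198]))
```

Call:
{"name": "step_arm", "arguments": {
  "deltas": [
    {"x":-494,"y":-470,"z":35,"wx":0,"wy":0,"wz":1.198,"grip":0},
    {"x":-494,"y":-470,"z":35,"wx":0,"wy":0,"wz":1.198,"grip":0},
    {"x":-494,"y":-470,"z":35,"wx":0,"wy":0,"wz":1.198,"grip":0},
    {"x":-494,"y":-470,"z":35,"wx":0,"wy":0,"wz":1.198,"grip":0},
    {"x":-494,"y":-470,"z":35,"wx":0,"wy":0,"wz":1.198,"grip":0},
    {"x":-494,"y":-470,"z":35,"wx":0,"wy":0,"wz":1.198,"grip":0},
    {"x":-494,"y":-470,"z":35,"wx":0,"wy":0,"wz":1.198,"grip":0},
    {"x":-494,"y":-470,"z":35,"wx":0,"wy":0,"wz":1.198,"grip":0},
    {"x":-494,"y":-470,"z":35,"wx":0,"wy":0,"wz":1.198,"grip":0},
    {"x":-494,"y":-470,"z":35,"wx":0,"wy":0,"wz":1.198,"grip":0}
  ]
}}

```text
t: 1.48
position: [429.9, -46.5, 206.5]
ee_rot: [0.736, 0.677, 0.0, -0.0]
contact_force: [0.7, -0.1, 0.1]
finger_gap: 0.005
```

```bash
python3 - <<'E'
from h import *
s=state();print(s["t"],S(s["position"]),s["q"].round(2),s["finger_gap"],s["contact_force"].round(1))
print("down",delta(W(-75,-80,200),rot(EY,0)))
print("yawed tilt",delta(W(-75,-80,110),rot(EY,np.radians(50))))
E
```

```text
1.475 [-97.  -33.1 206.5] [-0.03  0.51  0.04  2.16 -0.04  0.47 -0.03] 0.004969570243863752 [ 0.7 -0.1  0.1]
down (array([-46.8,  22.1,   6.5]), array([ 0.   , -0.   , -0.003]))
yawed tilt (array([-46.9,  22.1,  96.5]), array([ 0.001,  0.872, -0.002]))
```

Call:
{"name": "step_arm", "arguments": {
  "deltas": [
    {"x":-47,"y":22,"z":6,"wx":0,"wy":0.18,"wz":0,"grip":0},
    {"x":-47,"y":22,"z":30,"wx":0,"wy":0.36,"wz":0,"grip":0},
    {"x":-47,"y":22,"z":50,"wx":0,"wy":0.54,"wz":0,"grip":0},
    {"x":-47,"y":22,"z":70,"wx":0,"wy":0.72,"wz":0,"grip":0},
    {"x":-47,"y":22,"z":96,"wx":0,"wy":0.872,"wz":0,"grip":0},
    {"x":-47,"y":22,"z":96,"wx":0,"wy":0.872,"wz":0,"grip":0},
    {"x":-47,"y":22,"z":96,"wx":0,"wy":0.872,"wz":0,"grip":0}
  ]
}}

```text
t: 2.35
position: [446.9, -94.5, 108.9]
ee_rot: [0.669, 0.612, 0.311, -0.287]
contact_force: [0.8, -1.4, 0.8]
finger_gap: 0.005
```

```bash
python3 - <<'E'
from h import *
import cv2
R=rot(EY,np.radians(50))
s=state();print(s["t"],S(s["position"]),s["q"].round(2),s["contact_force"].round(1))
for y,z in((-80,101),(10,25)):print(delta(W(-75,y,z),R))
a=read_camera("scene")[130:300,240:480]; cv2.imwrite("pics/s2.png",cv2.resize(a,None,fx=3,fy=3))
E
```

```text
2.35 [-76.2 -79.5 108.9] [ 0.96  1.07 -0.63  1.91 -0.37  0.7   0.75] [ 0.8 -1.4  0.8]
(array([-6.4,  1.3,  4.7]), array([ 0.003, -0.001, -0.006]))
(array([ -6.9,   0.8, 122.5]), array([ 0.003, -0.001, -0.006]))
```

View pics/s2.png

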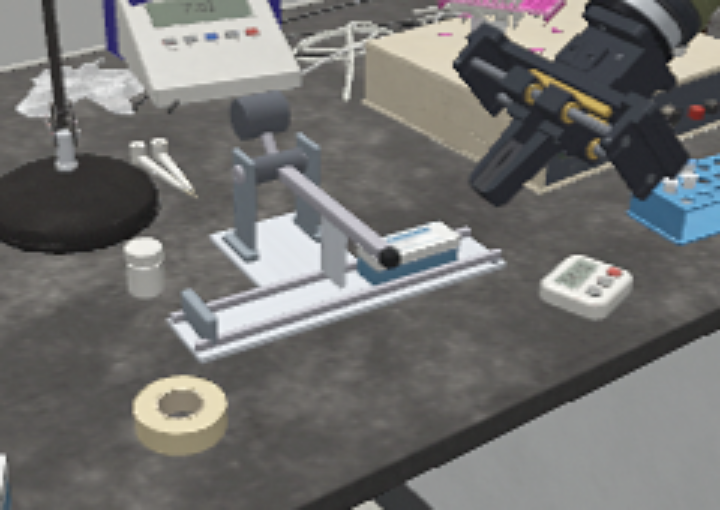

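The crop shows the shut fingertips at (485,195), agreeing with the projected TCP. The barrier end is at (388,257), with clear space under it. Now slide in under the free end along the tool axis.

Call:
{"name": "step_arm", "arguments": {
  "deltas": [
    {"x":-7,"y":1,"z":30,"wx":0,"wy":0,"wz":0,"grip":0},
    {"x":-7,"y":1,"z":60,"wx":0,"wy":0,"wz":0,"grip":0},
    {"x":-7,"y":1,"z":90,"wx":0,"wy":0,"wz":0,"grip":0},
    {"x":-7,"y":1,"z":122,"wx":0,"wy":0,"wz":0,"grip":0},
    {"x":-7,"y":1,"z":122,"wx":0,"wy":0,"wz":0,"grip":0},
    {"x":-7,"y":1,"z":122,"wx":0,"wy":0,"wz":0,"grip":0}
  ]
}}

```text
t: 3.15
position: [456.5, -5.3, 27.8]
ee_rot: [0.667, 0.614, 0.311, -0.285]
contact_force: [-1.1, 0.2, -0.4]
finger_gap: 0.004
```

```bash
python3 - <<'E'
from h import *
import cv2
R=rot(EY,np.radians(50))
s=state();print(s["t"],S(s["position"]),s["q"].round(2),s["contact_force"].round(1))
for th in(0,.2,.4,.6,.75,.9,1.05,1.15):
    c,n=np.cos(th),np.sin(th)
    print(th,delta(W(92-150*c-6*n-17.5,10,78+150*n-6*c-26),R)[0])
a=read_camera("scene")[130:300,240:480]; cv2.imwrite("pics/s3.png",cv2.resize(a,None,fx=3,fy=3))
E
```

```text
3.15 [-73.9  10.1  27.8] [ 0.84  1.24 -0.68  2.01 -0.42  0.39  0.79] [-1.1  0.2 -0.4]
0 [ 13.8  -1.6 -11.8]
0.2 [ 36.7   0.3 -31.1]
0.4 [ 58.8   8.1 -49.8]
0.6 [ 79.3  21.4 -67.1]
0.75 [ 93.2  34.8 -78.7]
0.9 [105.3  50.7 -88.9]
1.05 [115.5  68.9 -97.5]
1.15 [ 121.1   82.  -102.2]
```

View pics/s3.png

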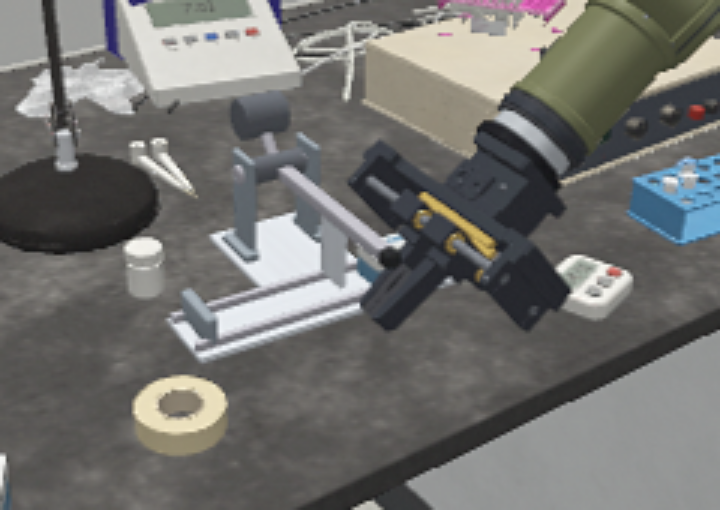

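The fingertips (380,315) are under and just past the barrier's free end (388,258). Now raise along the arc.

Call:
{"name": "step_arm", "arguments": {
  "deltas": [
    {"x":14,"y":0,"z":-12,"wx":0,"wy":0,"wz":0,"grip":0},
    {"x":25,"y":0,"z":-21,"wx":0,"wy":0,"wz":0,"grip":0},
    {"x":37,"y":0,"z":-31,"wx":0,"wy":0,"wz":0,"grip":0},
    {"x":48,"y":4,"z":-41,"wx":0,"wy":0,"wz":0,"grip":0},
    {"x":59,"y":8,"z":-50,"wx":0,"wy":0,"wz":0,"grip":0},
    {"x":70,"y":14,"z":-59,"wx":0,"wy":0,"wz":0,"grip":0},
    {"x":79,"y":21,"z":-67,"wx":0,"wy":0,"wz":0,"grip":0},
    {"x":79,"y":21,"z":-67,"wx":0,"wy":0,"wz":0,"grip":0}
  ]
}}

```text
t: 4.2
position: [477.4, -6.9, 131.4]
ee_rot: [0.667, 0.614, 0.311, -0.285]
contact_force: [-1.3, -1.7, 0.3]
finger_gap: 0.01
```

```bash
python3 - <<'E'
from h import *
import cv2
R=rot(EY,np.radians(50))
s=state();print(s["t"],S(s["position"]),s["q"].round(2),s["contact_force"].round(1))
for th in(.6,.75,.9,1.05,1.15):
    c,n=np.cos(th),np.sin(th)
    print(th,delta(W(92-150*c-6*n-17.5,10,78+150*n-6*c-26),R)[0])
a=read_camera("scene")[100:290,240:480]; cv2.imwrite("pics/s4.png",cv2.resize(a,None,fx=3,fy=3))
E
```

```text
4.2 [-52.9  10.3 131.4] [ 0.83  1.04 -0.71  1.99 -0.47  0.56  0.69] [-1.3 -1.7  0.3]
0.6 [ 0.1  0.2 -0.4]
0.75 [ 14.   13.6 -12. ]
0.9 [ 26.2  29.5 -22.2]
1.05 [ 36.4  47.7 -30.8]
1.15 [ 42.   60.8 -35.5]
```

View pics/s4.png

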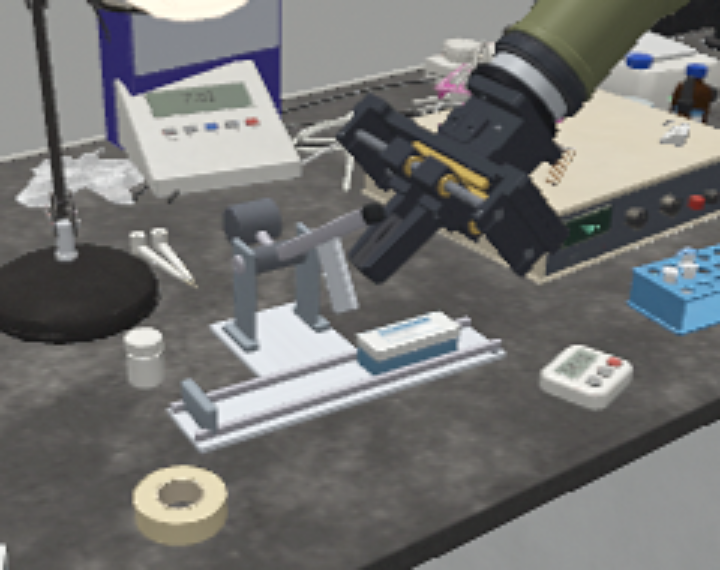

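The barrier is riding on the fingers at about 0.6 rad, with its end at (375,213). Continue past the balance point.

Call:
{"name": "step_arm", "arguments": {
  "deltas": [
    {"x":7,"y":7,"z":-6,"wx":0,"wy":0,"wz":0,"grip":0},
    {"x":14,"y":14,"z":-12,"wx":0,"wy":0,"wz":0,"grip":0},
    {"x":20,"y":22,"z":-17,"wx":0,"wy":0,"wz":0,"grip":0},
    {"x":26,"y":30,"z":-22,"wx":0,"wy":0,"wz":0,"grip":0},
    {"x":31,"y":39,"z":-27,"wx":0,"wy":0,"wz":0,"grip":0},
    {"x":36,"y":48,"z":-31,"wx":0,"wy":0,"wz":0,"grip":0},
    {"x":42,"y":61,"z":-35,"wx":0,"wy":0,"wz":0,"grip":0},
    {"x":42,"y":61,"z":-35,"wx":0,"wy":0,"wz":0,"grip":0},
    {"x":42,"y":61,"z":-35,"wx":0,"wy":0,"wz":0,"grip":0}
  ]
}}

```text
t: 5.38
position: [537.0, -11.9, 184.8]
ee_rot: [0.667, 0.613, 0.311, -0.286]
contact_force: [-0.7, 0.1, -0.6]
finger_gap: 0.004
```

```bash
python3 - <<'E'
from h import *
import cv2
s=state();print(s["t"],S(s["position"]),s["q"].round(2),s["contact_force"].round(1))
print("back",delta(W(-100,-20,210),rot(EY,np.radians(50))))
a=read_camera("scene")[100:290,240:480]; cv2.imwrite("pics/s5.png",cv2.resize(a,None,fx=3,fy=3))
E
```

```text
5.375 [  6.9  10.1 184.8] [ 0.77  0.96 -0.68  1.81 -0.47  0.75  0.58] [-0.7  0.1 -0.6]
back (array([  -0.3, -106.9,  -39.4]), array([ 0.002,  0.001, -0.002]))
```

View pics/s5.png

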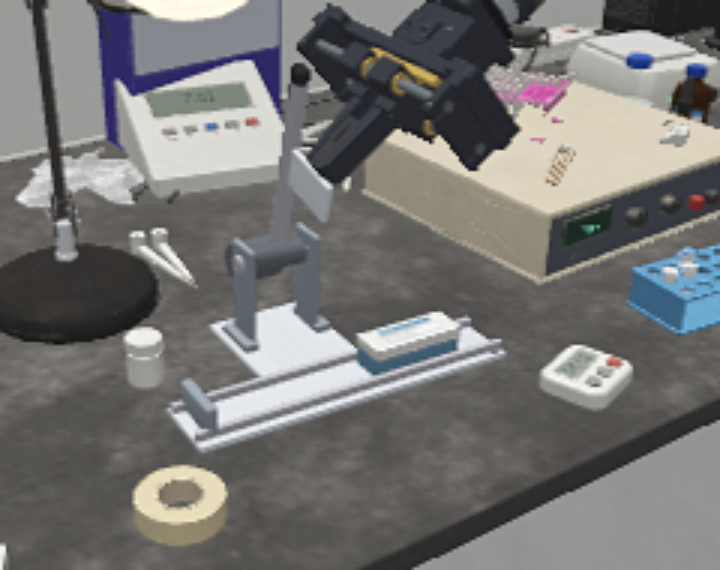

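The barrier has left the fingers and gone on past balance (end at (300,73)). Back out toward the robot, then turn upright.

Call:
{"name": "step_arm", "arguments": {
  "deltas": [
    {"x":0,"y":-55,"z":0,"wx":0,"wy":0,"wz":0,"grip":0},
    {"x":0,"y":-107,"z":-40,"wx":0,"wy":0,"wz":0,"grip":0},
    {"x":0,"y":-107,"z":-60,"wx":0,"wy":-0.18,"wz":0,"grip":0},
    {"x":0,"y":-107,"z":-80,"wx":0,"wy":-0.36,"wz":0,"grip":0},
    {"x":0,"y":-107,"z":-100,"wx":0,"wy":-0.54,"wz":0,"grip":0},
    {"x":0,"y":-107,"z":-100,"wx":0,"wy":-0.72,"wz":0,"grip":0},
    {"x":0,"y":-107,"z":-100,"wx":0,"wy":-0.873,"wz":0,"grip":0},
    {"x":0,"y":-107,"z":-100,"wx":0,"wy":-0.873,"wz":0,"grip":0}
  ]
}}

```text
t: 6.42
position: [424.8, -73.9, 249.7]
ee_rot: [0.732, 0.681, -0.0, 0.0]
contact_force: [-0.2, 0.4, -0.0]
finger_gap: 0.005
```

```bash
python3 - <<'E'
from h import *
s=state();print(s["t"],S(s["position"]),s["q"].round(2),s["contact_force"].round(1))
print(delta(W(-3,-148,110),rot(-EX,0)))
E
```

```text
6.425 [-99.9 -60.8 249.7] [ 0.15  0.43 -0.12  2.11  0.08  0.61 -0.1 ] [-0.2  0.4 -0. ]
(array([-88.1,  96. , 139.7]), array([-0.   ,  0.   , -1.561]))
```

Call:
{"name": "step_arm", "arguments": {
  "deltas": [
    {"x":-40,"y":30,"z":0,"wx":0,"wy":0,"wz":-0.36,"grip":0},
    {"x":-88,"y":60,"z":0,"wx":0,"wy":0,"wz":-0.9,"grip":0},
    {"x":-88,"y":96,"z":0,"wx":0,"wy":0,"wz":-1.561,"grip":0},
    {"x":-88,"y":96,"z":30,"wx":0,"wy":0,"wz":-1.561,"grip":0},
    {"x":-88,"y":96,"z":60,"wx":0,"wy":0,"wz":-1.561,"grip":0},
    {"x":-88,"y":96,"z":90,"wx":0,"wy":0,"wz":-1.561,"grip":0},
    {"x":-88,"y":96,"z":120,"wx":0,"wy":0,"wz":-1.561,"grip":0},
    {"x":-88,"y":96,"z":140,"wx":0,"wy":0,"wz":-1.561,"grip":0},
    {"x":-88,"y":96,"z":140,"wx":0,"wy":0,"wz":-1.561,"grip":0},
    {"x":-88,"y":96,"z":140,"wx":0,"wy":0,"wz":-1.561,"grip":0}
  ]
}}

```text
t: 7.68
position: [511.1, -177.4, 108.6]
ee_rot: [0.049, 0.999, 0.001, -0.001]
contact_force: [1.0, -0.1, -0.1]
finger_gap: 0.005
```

```bash
python3 - <<'E'
from h import *
import cv2
s=state();print(s["t"],S(s["position"]),s["q"].round(2),s["contact_force"].round(1))
print(delta(W(-3,-148,20),rot(-EX,0)))
a=read_camera("scene")[90:290,240:480];b=read_camera("wrist")
cv2.imwrite("pics/s6.png",np.hstack([cv2.resize(a,(480,400)),b[:,160:480]]))
E
```

```text
7.675 [  -5.6 -156.9  108.6] [ 0.51  0.81 -0.44  1.92  0.62  0.56  1.12] [ 1.  -0.1 -0.1]
(array([-2.6,  8.9, 88.6]), array([ 0.001, -0.002, -0.018]))
```

View pics/s6.png

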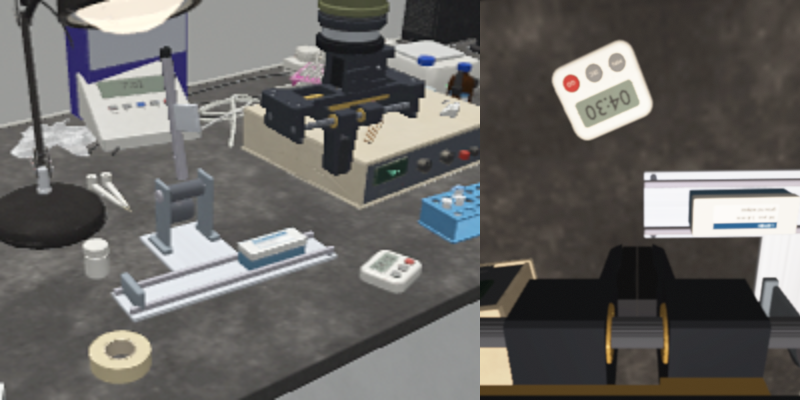

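The barrier stands raised by itself (end at (165,52)), and the carton and bystanders are unmoved. Wrist view: the carton's rear end is at full-image column 375, rows about 195 to 232. Cross-check that before descending.

```bash
python3 - <<'E'
from h import *
s=state();c=camera_info("wrist");T=np.eye(4);T[:3,:3]=Ro.from_quat(s["ee_rot"]).as_matrix();T[:3,3]=s["position"];T=T@c["mount"]
def w(u,v,z):
    d=T[:3,:3]@[(u-c["cx"])/c["fx"],(v-c["cy"])/c["fy"],1];o=T[:3,3];return S(o+d*(z-o[2])/d[2])
for n,p in dict(rear1=(372,200,34),rear2=(372,232,34),plate1=(324,172,6),plate2=(324,236,6)).items():print(n,w(*p))
E
```

```text
rear1 [ -13.5 -114.4   34. ]
rear2 [  13.1 -113.4   34. ]
plate1 [ -29.3 -150.1    6. ]
plate2 [  28.9 -150.7    6. ]
```

The two views agree within 2 mm. Descend behind the carton.

Call:
{"name": "step_arm", "arguments": {
  "deltas": [
    {"x":-3,"y":5,"z":30,"wx":0,"wy":0,"wz":-0.018,"grip":0},
    {"x":-3,"y":5,"z":60,"wx":0,"wy":0,"wz":-0.018,"grip":0},
    {"x":-3,"y":5,"z":80,"wx":0,"wy":0,"wz":-0.018,"grip":0},
    {"x":-3,"y":5,"z":88,"wx":0,"wy":0,"wz":-0.018,"grip":0},
    {"x":-3,"y":5,"z":88,"wx":0,"wy":0,"wz":-0.018,"grip":0}
  ]
}}

```text
t: 8.4
position: [516.1, -170.8, 21.5]
ee_rot: [0.038, 0.999, -0.0, -0.0]
contact_force: [-0.5, -0.3, 0.6]
finger_gap: 0.005
```

```bash
python3 - <<'E'
from h import *
s=state();print(s["t"],S(s["position"]),s["contact_force"].round(1))
for y in (-131,-20,5,12):print(y,delta(W(-2,y,20),rot(-EX,0)))
E
```

```text
8.4 [  -1.1 -150.    21.5] [-0.5 -0.3  0.6]
-131 (array([ 0.8, 19. ,  1.5]), array([-0.001, -0.   ,  0.004]))
-20 (array([  0.3, 130. ,   1.4]), array([-0.001, -0.   ,  0.004]))
5 (array([  0.2, 155. ,   1.4]), array([-0.001, -0.   ,  0.004]))
12 (array([  0.2, 162. ,   1.4]), array([-0.001, -0.   ,  0.004]))
```

Call:
{"name": "step_arm", "arguments": {
  "deltas": [
    {"x":0,"y":8,"z":1,"wx":0,"wy":0,"wz":0,"grip":0},
    {"x":0,"y":15,"z":1,"wx":0,"wy":0,"wz":0,"grip":0},
    {"x":0,"y":20,"z":1,"wx":0,"wy":0,"wz":0,"grip":0},
    {"x":0,"y":25,"z":1,"wx":0,"wy":0,"wz":0,"grip":0},
    {"x":0,"y":32,"z":1,"wx":0,"wy":0,"wz":0,"grip":0},
    {"x":0,"y":40,"z":1,"wx":0,"wy":0,"wz":0,"grip":0},
    {"x":0,"y":49,"z":1,"wx":0,"wy":0,"wz":0,"grip":0},
    {"x":0,"y":58,"z":1,"wx":0,"wy":0,"wz":0,"grip":0},
    {"x":0,"y":67,"z":1,"wx":0,"wy":0,"wz":0,"grip":0},
    {"x":0,"y":76,"z":1,"wx":0,"wy":0,"wz":0,"grip":0}
  ]
}}

```text
t: 9.65
position: [522.0, -94.1, 20.4]
ee_rot: [0.038, 0.999, -0.0, -0.0]
contact_force: [-0.7, -1.4, 1.6]
finger_gap: 0.002
```

Call:
{"name": "step_arm", "arguments": {
  "deltas": [
    {"x":0,"y":9,"z":0,"wx":0,"wy":0,"wz":0,"grip":0},
    {"x":0,"y":18,"z":0,"wx":0,"wy":0,"wz":0,"grip":0},
    {"x":0,"y":27,"z":0,"wx":0,"wy":0,"wz":0,"grip":0},
    {"x":0,"y":36,"z":0,"wx":0,"wy":0,"wz":0,"grip":0},
    {"x":0,"y":44,"z":0,"wx":0,"wy":0,"wz":0,"grip":0},
    {"x":0,"y":52,"z":0,"wx":0,"wy":0,"wz":0,"grip":0},
    {"x":0,"y":60,"z":0,"wx":0,"wy":0,"wz":0,"grip":0},
    {"x":0,"y":66,"z":0,"wx":0,"wy":0,"wz":0,"grip":0},
    {"x":0,"y":70,"z":0,"wx":0,"wy":0,"wz":0,"grip":0},
    {"x":0,"y":70,"z":0,"wx":0,"wy":0,"wz":0,"grip":0}
  ]
}}

```text
t: 10.9
position: [527.3, -24.3, 20.3]
ee_rot: [0.038, 0.999, -0.0, 0.0]
contact_force: [-0.6, -0.1, -0.3]
finger_gap: 0.007
```

```bash
python3 - <<'E'
from h import *
import cv2
s=state();print(s["t"],S(s["position"]),s["contact_force"].round(1))
a=read_camera("scene")[90:290,240:480];b=read_camera("wrist")
cv2.imwrite("pics/s7.png",np.hstack([cv2.resize(a,(480,400)),b[:,160:480]]))
E
```

```text
10.9 [-1.8 -3.1 20.3] [-0.6 -0.1 -0.3]
```

View pics/s7.png

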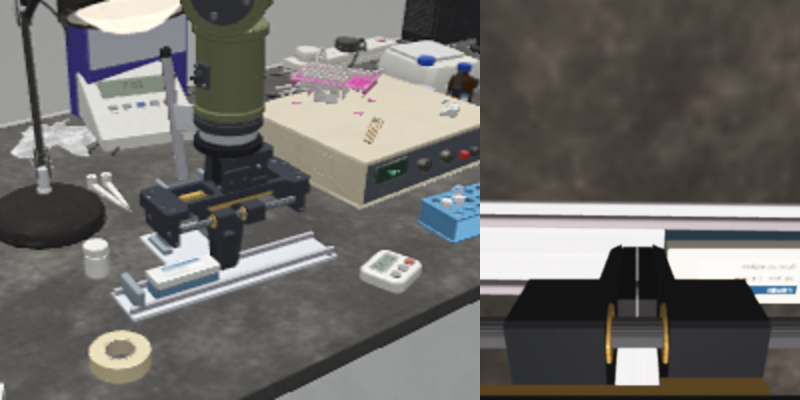

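The carton is past the barrier line, its front about 15–20 mm from the stop, with the barrier still up. Ease forward and watch the force.

Call:
{"name": "step_arm", "arguments": {
  "deltas": [
    {"x":0,"y":2,"z":0,"wx":0,"wy":0,"wz":0,"grip":0},
    {"x":0,"y":4,"z":0,"wx":0,"wy":0,"wz":0,"grip":0},
    {"x":0,"y":6,"z":0,"wx":0,"wy":0,"wz":0,"grip":0},
    {"x":0,"y":8,"z":0,"wx":0,"wy":0,"wz":0,"grip":0},
    {"x":0,"y":10,"z":0,"wx":0,"wy":0,"wz":0,"grip":0},
    {"x":0,"y":12,"z":0,"wx":0,"wy":0,"wz":0,"grip":0},
    {"x":0,"y":13,"z":0,"wx":0,"wy":0,"wz":0,"grip":0}
  ]
}}

```text
t: 11.88
position: [528.3, -11.8, 20.3]
ee_rot: [0.038, 0.999, -0.0, 0.0]
contact_force: [-0.4, -0.1, -0.6]
finger_gap: 0.006
```

Call:
{"name": "step_arm", "arguments": {
  "deltas": [
    {"x":0,"y":1,"z":0,"wx":0,"wy":0,"wz":0,"grip":0},
    {"x":0,"y":2,"z":0,"wx":0,"wy":0,"wz":0,"grip":0}
  ]
}}

```text
t: 12.12
position: [528.4, -10.1, 20.3]
ee_rot: [0.038, 0.999, -0.001, -0.0]
contact_force: [0.3, -0.9, 0.1]
finger_gap: 0.006
```

Call:
{"name": "step_arm", "arguments": {
  "deltas": [
    {"x":0,"y":1,"z":0,"wx":0,"wy":0,"wz":0,"grip":0},
    {"x":0,"y":2,"z":0,"wx":0,"wy":0,"wz":0,"grip":0},
    {"x":0,"y":2,"z":0,"wx":0,"wy":0,"wz":0,"grip":0}
  ]
}}

```text
t: 12.5
position: [528.5, -7.8, 20.3]
ee_rot: [0.038, 0.999, -0.0, 0.0]
contact_force: [0.2, -0.2, 0.9]
finger_gap: 0.008
```

Call:
{"name": "step_arm", "arguments": {
  "deltas": [
    {"x":0,"y":1,"z":0,"wx":0,"wy":0,"wz":0,"grip":0},
    {"x":0,"y":2,"z":0,"wx":0,"wy":0,"wz":0,"grip":0},
    {"x":0,"y":2,"z":0,"wx":0,"wy":0,"wz":0,"grip":0}
  ]
}}

```text
t: 12.88
position: [528.7, -5.9, 20.3]
ee_rot: [0.038, 0.999, -0.0, 0.0]
contact_force: [-0.1, -0.1, 1.0]
finger_gap: 0.007
```

Call:
{"name": "step_arm", "arguments": {
  "deltas": [
    {"x":0,"y":1,"z":0,"wx":0,"wy":0,"wz":0,"grip":0},
    {"x":0,"y":2,"z":0,"wx":0,"wy":0,"wz":0,"grip":0},
    {"x":0,"y":2,"z":0,"wx":0,"wy":0,"wz":0,"grip":0}
  ]
}}

```text
t: 13.25
position: [528.4, -5.6, 20.3]
ee_rot: [0.039, 0.999, -0.002, -0.0]
contact_force: [-0.6, -4.7, 2.1]
finger_gap: 0.005
```

```bash
python3 - <<'E'
from h import *
import cv2
s=state();print(s["t"],S(s["position"]),s["contact_force"].round(1))
a=read_camera("scene")[190:260,290:380]
cv2.imwrite("pics/s8.png",cv2.resize(a,None,fx=7,fy=7,interpolation=cv2.INTER_CUBIC))
E
```

```text
13.25 [-2.2 15.6 20.3] [-0.6 -4.7  2.1]
```

View pics/s8.png

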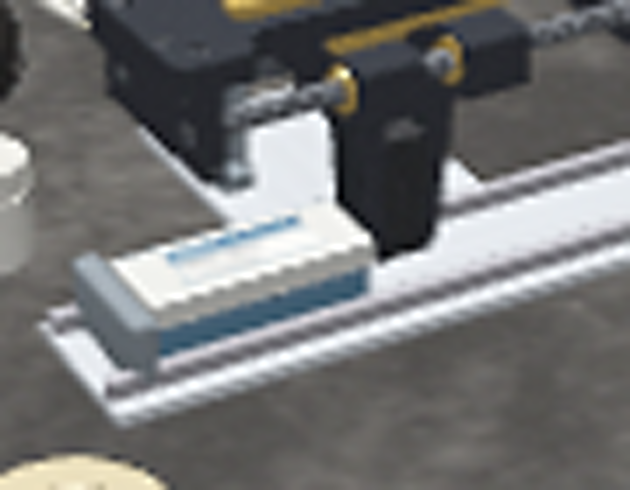

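A force of 4.7 N has built up and the motion stalled. The crop shows the carton's front flush against the grey stop at (150,300). Back off along the lane, then straight up.

Call:
{"name": "step_arm", "arguments": {
  "deltas": [
    {"x":0,"y":-5,"z":0,"wx":0,"wy":0,"wz":0,"grip":0},
    {"x":0,"y":-25,"z":0,"wx":0,"wy":0,"wz":0,"grip":0},
    {"x":0,"y":-50,"z":0,"wx":0,"wy":0,"wz":0,"grip":0},
    {"x":0,"y":-90,"z":0,"wx":0,"wy":0,"wz":0,"grip":0},
    {"x":0,"y":-120,"z":-30,"wx":0,"wy":0,"wz":0,"grip":0},
    {"x":0,"y":-140,"z":-80,"wx":0,"wy":0,"wz":0,"grip":0},
    {"x":0,"y":-150,"z":-130,"wx":0,"wy":0,"wz":0,"grip":0},
    {"x":0,"y":-150,"z":-180,"wx":0,"wy":0,"wz":0,"grip":0},
    {"x":0,"y":-150,"z":-180,"wx":0,"wy":0,"wz":0,"grip":0},
    {"x":0,"y":-150,"z":-180,"wx":0,"wy":0,"wz":0,"grip":0}
  ]
}}

```text
t: 14.55
position: [517.3, -152.9, 200.1]
ee_rot: [0.037, 0.999, -0.0, 0.0]
contact_force: [-0.5, -0.1, -0.3]
finger_gap: 0.005
```

```bash
python3 - <<'E'
from h import *
import cv2
s=state();print(s["t"],S(s["position"]),s["contact_force"].round(1))
a=read_camera("scene")[90:290,240:440];b=read_camera("top")[130:280,260:410]
cv2.imwrite("pics/s9.png",np.hstack([cv2.resize(a,(400,400)),cv2.resize(b,(400,400))]))
E
```

```text
14.55 [  -1.3 -132.1  200.1] [-0.5 -0.1 -0.3]
```

View pics/s9.png

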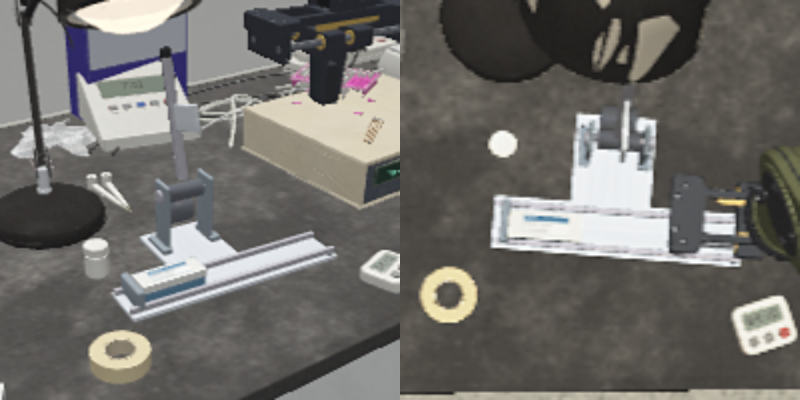

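The barrier is up (end at (165,52)), the carton is flush at the stop (left view (130,285), right view (508,222)), and the jar, tape and timer look undisturbed. The robot is clear of everything, so I hand in.

```bash
python3 -c "
from cell import *
print(close_job())"
```

```text
the job is handed in; nothing more can be done
None
```

The job is done and handed in at about 15 s of robot time, well inside the 58 s limit. `close_job()` gave no verdict.

- **Barrier:** I put the shut, tilted fingers under the free end and pushed it up along its arc. It passed the balance point, left the fingers and went on by itself. It was still standing raised in the last pictures, about 9 s later.
- **Carton:** I pushed the smaller one, in the lane, with the finger backs until it stalled against the end stop at about 4.7 N. The close-up and the final top view both show it against the stop.
- **Bystanders:** the jar, timer and tape look unmoved in the last pictures. I judged this by eye and did not measure it. The robot was clear of everything at hand-in.

One disagreement: the carton met the stop about 3 mm further along than I expected. I put that down to my estimate of the finger thickness, since both the force and the picture showed contact. The first arm call was also refused, because every row must list all seven values; nothing moved.

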